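# Free the sagging bolt of the plant cage and hold its gate ajar

### The job

The barrel bolt on the plant cage's gate sags and its nose has dropped behind the bent-up lip of the keeper: lift the bolt by its handle so that the nose passes over the lip and draw it clear of the keeper while the gate is still shut. Then pull the sprung gate ajar, about a hand's width (10 cm at its free edge), with the bolt still drawn, and finish holding it there, still and without letting go, so that a colleague can reach in. Leave everything else on the bench where it stands.

Things in the scene. Friction and masses are not known exactly. Their poses are not given: they have to be found in the camera images.
- bolt_handle (a point): Grip point on the bolt's handle: a level round steel stem, 10 mm thick, standing straight out of the gate; 48 mm out from the gate's face, about 207 mm above the bench while the bolt sags (cage top 250 mm). Pinch it from above, closing along y. Axes: x into the cage (the stem points along -x), y along the bolt away from the keeper, the way it is drawn (dips under 0.05 rad), z up; they turn with the gate.
- bolt_ball (a point): Centre of the 16 mm ball at the outer end of the handle's stem, 22 mm beyond bolt_handle. The bolt's rod (9 mm thick) is 34 mm inward of bolt_handle; its guides and the keeper come no nearer than 18 mm to bolt_handle, measured square to the gate, so the stem is free 12 mm each way.
- bolt_nose (a point): Centre of the bolt's nose, a round button 20 mm across and 14 mm long at the end of the 9 mm rod, inside the keeper at the start; 69 mm along -y from bolt_handle's stem. Axes as at bolt_handle.
- keeper_lip (a point): Middle of the top edge of the keeper's bent-up lip. The keeper, fixed on the cage's latch post, is a steel strap loop around the nose, 24 mm long along the bolt, 45 mm tall, open at both ends; the 3 mm lip stands across its end nearest the gate. The nose hangs 5.5 mm below the lip's top, behind it, and meets it after up to 3 mm of pull. Axes: x into the cage, y towards the hinges, z up.
- bolt_sag (a joint): Tilt of the bolt about its rear guide, 140 mm from the handle (rad): -0.045 hanging in the worn front guide, 0 level, 0.03 at most. The nose clears the lip above -0.015: raise the handle 4.5 to 10 mm (best 7) from where it hangs, straight up, and keep it raised over the first 25 mm of pull. Takes 1 to 2.5 N; it drops again if let go.
- bolt_slide (a joint): How far the bolt is drawn (m): 0 to 0.002 at the start, 0.040 at most, along +y of bolt_handle. The nose is out of the keeper beyond 0.022; 0.036 is a good pull. Takes 1 to 2 N when not caught; it stays where it is left.
- gate_mid (a point): Middle of the gate's width on its outer face, 213 mm above the bench. The vertical hinge line is 135.5 mm along +y of this point, at the gate's end nearest the robot, on the same face; the handle is 220 mm from that line along the gate while the bolt is shut (about 185 mm once drawn). x into the cage, y along the gate from keeper to hinges (level), z up; they turn with the gate.
- gate_edge (a point): Middle of the gate's free edge, 127 mm above the bench. The gate is an aluminium frame with wire mesh, 268 mm wide, 210 mm tall, 18 mm thick, lower edge 22 mm above the bench. Axes as at gate_mid.
- gate_hinge (a joint): Opening angle of the gate (rad): 0 shut, growing as the free edge swings out of the cage (clockwise seen from above), 1.5 at most; 10 cm at the free edge is 0.37. Springs always pull it shut, with about 2 N at the handle when shut and 3.3 N at 0.37 rad; it swings shut if let go.
- gate: The gate with all it carries (bolt included). Origin at bench height under gate_mid, axes as at gate_mid.
- cage: The plant cage: white base, aluminium posts, clear panels, 325 mm wide, 240 mm deep, 250 mm tall, fixed to the bench; plantlets inside. Origin on the bench under the middle of the shut gate's outer face; x into the cage, y along the gate towards the hinges (at y = +136 mm; the keeper at y = -153 mm), z up.
- dish_a: Bystander, to be left alone: closed clear petri dish, 93 mm across, 16 mm tall, lying flat in front of the cage. Origin at the centre of its underside.
- dish_b: Bystander, to be left alone: a second closed petri dish, 93 mm across, 16 mm tall, lying flat in front of the cage. Origin at the centre of its underside.
- culture_jar: Bystander, to be left alone: glass culture jar with a white lid, 70 mm across, 98 mm tall, standing near the latch side of the cage. Origin at the centre of its underside.
- plant_pot: Bystander, to be left alone: small terracotta pot with a plantlet, 80 mm across, about 98 mm tall, standing near the latch side of the cage. Origin at the centre of its underside.
- wash_bottle: Bystander, to be left alone: blue wash bottle with a bent spout, 72 mm across, 200 mm tall, at the right of the bench. Origin at the centre of its underside.
- squeeze_bottle: Bystander, to be left alone: white squeeze bottle, 60 x 45 mm, 144 mm tall, at the right of the bench. Origin at the centre of its underside.
- beaker: Bystander, to be left alone: empty glass beaker, 72 mm across, 92 mm tall, at the right of the bench. Origin at the centre of its underside.

How it is judged (in metres and radians):
On the way, in this order (a step that is already met when the one before it is completed fails the run):
1. the bolt's nose is lifted over the keeper's lip before it is drawn (value of joint bolt_sag above -0.022 rad and value of joint bolt_slide below 0.014 m), for 0.02 s.
2. the bolt is drawn clear of the keeper, the gate still shut (value of joint bolt_slide above 0.025 m and value of joint gate_hinge below 0.08 rad), for 0.05 s.
At the end, for the whole second after the job is handed in: The gate stands still between 0.22 and 0.55 rad open (6 to 14 cm at its free edge), the bolt is drawn at least 20 mm, and the fingers hold the gate or its bolt (contact force over 0.8 N); every bystander within 40 mm of where it stood and upright (value of joint bolt_slide above 0.02 m and value of joint gate_hinge between 0.22 and 0.55 rad and velocity of joint gate_hinge between -0.06 and 0.06 rad/s and contact force between the fingers and gate above 0.8 N); the arm keeps its last pose, push and grip.
It fails at once if something else on the bench is pushed more than 40 mm (distance of any of dish_a, dish_b, culture_jar, plant_pot, wash_bottle, squeeze_bottle, beaker from where it was at the start of the episode above 0.04 m).
It fails at once if something else on the bench is tipped over (angle between any of dish_a, dish_b, culture_jar, plant_pot, wash_bottle, squeeze_bottle, beaker's own z axis and vertical above 0.5 rad).
It also fails if it takes over 32 s, if anything falls off the work surface, if the arm or the gripper's body presses on something with over 40 N, if the wrist force passes 120 N, or if a joint passes its speed limit or range.

### The arm

A 6-joint arm with a two-finger parallel gripper is mounted at the origin on the work surface. World frame = base frame: x ahead of the robot, y to its left, z up, the work surface at z = 0. Lengths are in mm, angles in rad, forces in N, time in s.
With the tool pointing down it reaches from about 350 to 925 mm from the base axis. Payload 6.4 kg.
Tool frame: the origin (TCP) lies midway between the tips of the shut fingers; the grasp point (between the pads) lies 19 mm behind it; z points along the fingers, x is the direction in which the jaws open and shut, and the axes are right-handed (so a half turn about z gives the same grasp; the last joint's range is limited). The gripper opens to 94 mm and grips with 3 to 60 N. Pads are 16 mm wide; open, the fingers measure 119 mm over their backs; the gripper's body (75 mm by 177 mm) begins 78 mm behind the grasp point.
Start: joints at [-1.354, 0.245, 1.558, -0, 1.339, -0.174], TCP at [247.609, -601.002, 169.655] pointing down, gripper open.
Joint ranges: [-3.13, 3.13], [-1.02, 2.26], [0.13, 2.54], [-0.95, 4.09], [0.21, 2.88], [-2.74, 2.74]. Speed limits (rad/s): [2.57, 2.57, 3.14, 3.14, 3.14, 3.14].

### API

Orientations are given as a rotation vector (axis times angle).
In Python, from workcell import * gives the robot as it stands. Calls block until the motion is done:
- move_to(position, orientation): joint-space move of the TCP to a pose.
- move_straight(position, rotation=None, max_speed=150, stop_force=None): straight line of the TCP; rotation=None keeps the orientation; max_speed is the mean speed in mm/s. With stop_force (N) it stops when the force on the tool has changed by that much, and returns True; else False.
- set_joints(angles): joint-space move.
- set_gripper(opening, strength=None): finger opening in mm; strength is the grip in N (None keeps the last); returns when the fingers have stopped.
- wait(seconds).
- inverse_kinematics(position, orientation): joint angles nearest the present ones, or None.
- sense(): the state.
- grab_frame(name): name is "side" or "top" or "wrist"; returns the picture (400x640x3 uint8, red, green, blue); there is no depth.
- get_calibration(name): a dict with "K" (3x3 intrinsics, pixels), "xyz" and "attitude" of the camera in the world. Camera axes: x right, y down, z forward; pixel columns grow to the right and rows downward; lengths in mm; the calibration is good to about 2 mm. A picture is of the moment at which its call begins: read the wrist's pose just before it. get_calibration takes no time and is no camera call; for the wrist camera it gives the pose at the moment of the call.
A pose or a line that the arm cannot do raises IKError and nothing moves.
- close_job(): hands the job in, once; it reports no verdict.
Trained networks look in the newest picture that a camera, given by its name, has taken for a name from the list of things; names that differ only in an ending like _2 or _b are one class to them, and where a whole thing is asked for, a point or a joint stands for the part that bears it (a point fixed in the world has none). Each returns a list of dicts, best first, with "score" (0 to 1); they miss things now and then, are a little off and sometimes report something else, mostly with a low value. They report only what shows in the picture. A call takes as long as a camera call.
- look_for(target, camera): "at" ([column, row] as shares, 0 to 1, of the picture: columns of its width, rows of its height, amid what is visible of it).
- pinpoint(target, camera): "at" ([column, row] as shares, 0 to 1, of the picture: columns of its width, rows of its height: a listed point, or the origin of a listed thing).
The state is a dict: "clock": time; "qpos": joint angles; "qvel": joint speeds; "effort": joint torques, N m; "eef_pos": TCP position; "ee_rot": TCP orientation; "contact_force": force on the tool from outside, world axes, zero at the start; "moment": the same for the moment, N m; "width": finger opening in mm.
Only numpy, scipy, OpenCV 4.12 (cv2) and the standard library are available. Lean on these libraries where they do the work, as an engineer would, in place of code of your own. Each camera call takes 0.05 s, during which the arm holds its last target. There are 200 camera calls.

## Working session

There is one attempt and no reset: what is moved stays moved. The work goes in short steps, each a Python script; the robot and the scene stay as the last script left them, time stands still between calls to the robot, and variables do not carry over. Pictures are saved under pics/ and viewed, about 8 in all and at most 12, crops included, and the job is handed in when it is done.

```bash
ls; mkdir -p pics; cat > h.py <<'E'
from workcell import *
import numpy as np, cv2
from scipy.spatial.transform import Rotation as R
def snap(n,f=None):
    im=grab_frame(n)
    if f: cv2.imwrite(f'pics/{f}.png',im[:,:,::-1])
    return im
def Rc(c):
    a=np.array(c["attitude"],float)
    return a if a.shape==(3,3) else R.from_rotvec(a).as_matrix()
def ray(n,at):
    c=get_calibration(n);K=np.array(c["K"])
    d=Rc(c)@np.linalg.solve(K,[at[0]*640,at[1]*400,1])
    return np.array(c["xyz"],float),d/np.linalg.norm(d)
def tri(rays):
    A=sum(np.eye(3)-np.outer(d,d) for o,d in rays);b=sum((np.eye(3)-np.outer(d,d))@o for o,d in rays)
    p=np.linalg.solve(A,b); return p,[np.linalg.norm((np.eye(3)-np.outer(d,d))@(p-o)) for o,d in rays]
E
python3 - <<'E'
from h import *
np.set_printoptions(precision=3,suppress=True)
print(sense())
for n in("side","top","wrist"):
    snap(n,n+"0"); print(n,get_calibration(n))
    for t in("bolt_handle","bolt_ball","bolt_nose","keeper_lip","gate_mid","gate_edge","cage"):
        print(t,[(np.round(np.array(r["at"])*[640,400],1),round(r["score"],2)) for r in pinpoint(t,n)[:2]])
a=[cv2.imread(f"pics/{n}0.png") for n in("side","top")]
cv2.imwrite("pics/both.png",cv2.resize(np.vstack(a),(480,600)))
E
```

```text
pics
{'clock': 0.0, 'qpos': array([-1.354,  0.246,  1.559, -0.   ,  1.339, -0.174]), 'qvel': array([ 0.   ,  0.   ,  0.   , -0.002, -0.001,  0.   ]), 'effort': array([ -0.001, -41.583, -31.46 ,   0.068,   0.033,  -0.   ]), 'eef_pos': array([ 247.436, -600.355,  168.577]), 'ee_rot': array([-2.609,  1.747,  0.002]), 'contact_force': array([0.169, 0.553, 0.152]), 'moment': array([-0.03 ,  0.075, -0.034]), 'width': 93.79251999670332}
side {'K': array([[405.204,   0.   , 319.434],
       [  0.   , 405.204, 202.011],
       [  0.   ,   0.   ,   1.   ]]), 'xyz': array([831.994, 518.246, 800.514]), 'attitude': array([-0.517, -2.704,  1.144])}
bolt_handle [(array([329.4, 234.7]), 0.61)]
bolt_ball [(array([328.4, 226.8]), 0.51), (array([355. , 229.2]), 0.48)]
bolt_nose [(array([308.3, 237.4]), 0.43)]
keeper_lip [(array([304.1, 256.3]), 0.7)]
gate_mid [(array([284.1, 169.9]), 0.51)]
gate_edge [(array([312.6, 287.9]), 0.62)]
cage []
top {'K': array([[418.906,   0.   , 320.967],
       [  0.   , 418.906, 205.689],
       [  0.   ,   0.   ,   1.   ]]), 'xyz': array([ 436.611, -118.908, 1434.402]), 'attitude': array([-2.196,  2.16 , -0.093])}
bolt_handle [(array([265.4, 176.3]), 0.8)]
bolt_ball [(array([276. , 178.8]), 0.5)]
bolt_nose []
keeper_lip [(array([258.4, 162.8]), 0.51)]
gate_mid [(array([247.5, 208.4]), 0.73), (array([250. , 167.4]), 0.51)]
gate_edge [(array([252.4, 167.4]), 0.92)]
cage [(array([259.8, 213.7]), 0.67)]
wrist {'K': array([[333.525,   0.   , 317.671],
       [  0.   , 333.525, 198.733],
       [  0.   ,   0.   ,   1.   ]]), 'xyz': array([ 324.443, -569.494,  384.549]), 'attitude': array([ 2.404, -1.609, -0.233])}
bolt_handle []
bolt_ball []
bolt_nose []
keeper_lip []
gate_mid []
gate_edge []
cage []
```

View pics/both.png

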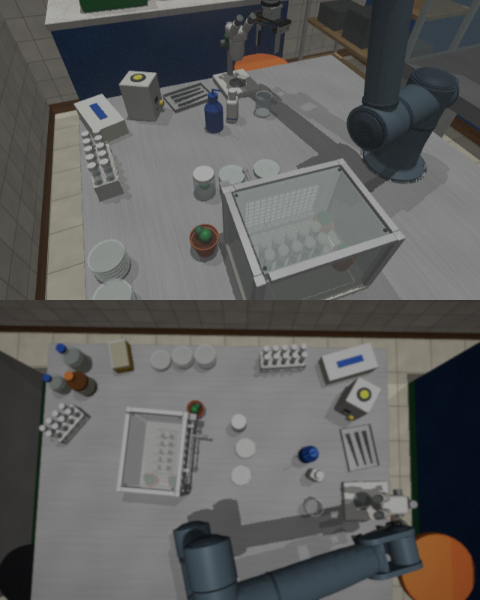

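```bash
python3 - <<'E'
from h import *
np.set_printoptions(precision=3,suppress=True)
P={"bolt_handle":([329.4,234.7],[265.4,176.3]),"bolt_ball":([328.4,226.8],[276,178.8]),"keeper_lip":([304.1,256.3],[258.4,162.8]),"gate_mid":([284.1,169.9],[247.5,208.4]),"gate_edge":([312.6,287.9],[252.4,167.4])}
H={"bolt_handle":207,"bolt_ball":207,"keeper_lip":203,"gate_mid":213,"gate_edge":127}
S=[640,400]
for k,(s,t) in P.items():
    r=[ray("side",np.array(s)/S),ray("top",np.array(t)/S)]
    print(k,*tri(r),"z-plane:",*[o+d*(H[k]-o[2])/d[2] for o,d in r])
E
```

```text
bolt_handle [619.486  47.914 216.673] [np.float64(4.9996509772870965), np.float64(4.9996509772869775)] z-plane: [611.671  42.879 207.   ] [625.377  46.825 207.   ]
bolt_ball [611.778  18.903 207.099] [np.float64(7.543989962393565), np.float64(7.5439899623935185)] z-plane: [605.398  22.978 207.   ] [618.437  15.294 207.   ]
keeper_lip [670.418  68.822 196.705] [np.float64(3.364284221188896), np.float64(3.364284221189079)] z-plane: [674.981  71.784 203.   ] [666.188  69.305 203.   ]
gate_mid [602.157  42.361 370.004] [np.float64(88.95163491386907), np.float64(88.9516349138691)] z-plane: [ 633.515 -169.735  213.   ] [528.858  95.722 213.   ]
gate_edge [666.235  97.957 130.989] [np.float64(1.7686818805327973), np.float64(1.7686818805327926)] z-plane: [666.783  94.54  127.   ] [665.35   99.424 127.   ]
```

The side view shows the cage from behind, with its gate facing world -y; the top view shows the bolt at about (265,176) full-res, and the hinge end towards the robot. I'll bring the wrist camera to the gate next.

```bash
python3 - <<'E'
from h import *
np.set_printoptions(precision=3,suppress=True)
s=sense();T=R.from_rotvec(s["ee_rot"]).as_matrix();c=get_calibration("wrist")
print("tool",T,"cam in tool",T.T@(np.array(c["xyz"])-s["eef_pos"]),"\ncam axes in tool",T.T@Rc(c))
for a in(1,-1):
    M=np.array([[a,0,0],[0,-a,0],[0,0,-1.]]).T
    for p in([622,-60,330],[622,47,300],[622,47,188]): print(a,p,inverse_kinematics(p,R.from_matrix(M).as_rotvec()))
E
```

```text
tool [[ 0.381 -0.925  0.   ]
 [-0.925 -0.381  0.   ]
 [-0.    -0.    -1.   ]] cam in tool [   0.142  -83.029 -214.897] 
cam axes in tool [[ 1.     0.     0.001]
 [-0.001  0.959  0.284]
 [-0.    -0.284  0.959]]
1 [622, -60, 330] [-0.277  0.105  1.429 -0.     1.608 -0.277]
1 [622, 47, 300] [-0.106  0.109  1.477 -0.     1.555 -0.106]
1 [622, 47, 188] [-0.106  0.17   1.611 -0.     1.361 -0.106]
-1 [622, -60, 330] None
-1 [622, 47, 300] None
-1 [622, 47, 188] None
```

```bash
python3 - <<'E'
from h import *
np.set_printoptions(precision=3,suppress=True)
o=R.from_matrix(np.diag([1,-1,-1.])).as_rotvec()
s=sense(); move_straight([247,-600,330],max_speed=250)
print(sense()["clock"])
N=("bolt_handle","bolt_ball","keeper_lip","gate_mid","bolt_nose","gate_edge"); rays={n:[] for n in N}
for i,p in enumerate(([560,0,330],[660,30,330])):
    move_to(p,o); wait(.2); snap("wrist",f"w{i}"); print(sense()["clock"],sense()["eef_pos"])
    for n in N:
        r=pinpoint(n,"wrist"); print(n,[(np.round(np.array(q["at"])*[640,400],1),round(q["score"],2)) for q in r[:2]])
        if r: rays[n].append(ray("wrist",r[0]["at"]))
for n in N:
    if len(rays[n])>1: print(n,*tri(rays[n]))
E
```

```text
1.9917
4.65 [560.052  -0.426 329.956]
bolt_handle [(array([367.6, 139.4]), 0.6)]
bolt_ball [(array([365.1, 164.2]), 0.59)]
keeper_lip [(array([432.2, 108.4]), 0.76)]
gate_mid [(array([288.3,  83. ]), 0.69)]
bolt_nose [(array([439.3, 112.1]), 0.94)]
gate_edge [(array([410.2,  87.6]), 0.91), (array([365.1, 138.4]), 0.63)]
5.7 [659.444  29.681 330.828]
bolt_handle []
bolt_ball [(array([269.9, 191. ]), 0.61)]
keeper_lip [(array([327.9, 138.5]), 0.79), (array([224.9, 383.3]), 0.17)]
gate_mid [(array([182.6, 114.3]), 0.61), (array([337.4, 143. ]), 0.6)]
bolt_nose [(array([338.1, 143.9]), 0.77), (array([232.7, 105.4]), 0.42)]
gate_edge [(array([324.9, 110.4]), 0.74)]
bolt_ball [609.157  19.16  203.377] [np.float64(0.5000840602383767), np.float64(0.5000840602384266)]
keeper_lip [670.086  75.406 212.658] [np.float64(0.5900247547094242), np.float64(0.5900247547093489)]
gate_mid [532.83   98.563 221.03 ] [np.float64(1.0232944343417294), np.float64(1.023294434341808)]
bolt_nose [680.456  70.547 204.93 ] [np.float64(0.7600365542121005), np.float64(0.7600365542121411)]
gate_edge [669.331  98.575 128.434] [np.float64(1.9149222018264034), np.float64(1.9149222018264533)]
```

View pics/w1.png

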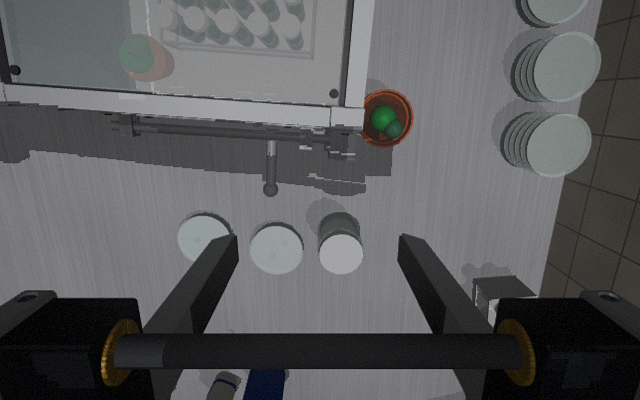

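w1 shows the stem from about (271,138) to the ball (270,190), the rod along row ~125–133, and the keeper at (340,143). I need a closer look for the gate's yaw.

```bash
python3 - <<'E'
import cv2
a=cv2.imread("pics/w1.png")[85:205,100:370]; cv2.imwrite("pics/c1.png",cv2.convertScaleAbs(cv2.resize(a,None,fx=2.9,fy=2.9,interpolation=cv2.INTER_CUBIC),alpha=1.8,beta=10))
E
```

```text
(no output)
```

View pics/c1.png

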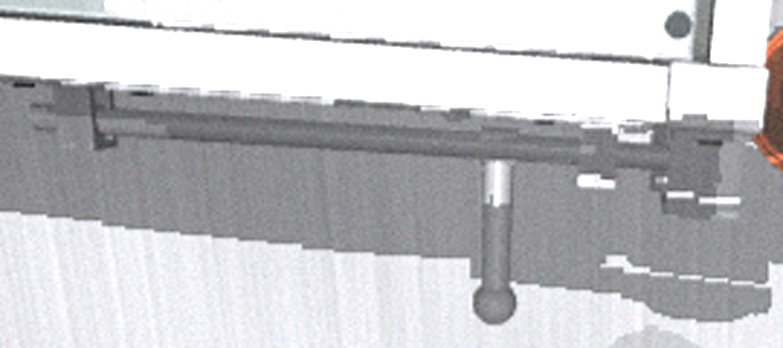

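The crop shows the ball centre at (494,303), the stem at x≈496 and the rod centre from (170,128) to (590,154). The top frame's lower edge runs (0,76) to (660,121).

```bash
python3 - <<'E'
from h import *
np.set_printoptions(precision=2,suppress=True)
def pl(p,z,n="wrist"):
    o,d=ray(n,(np.array(p)/2.9+[100,85])/[640,400]); return o+d*(z-o[2])/d[2]
def ang(a,b): v=b-a; return np.arctan2(v[1],v[0])
print("lower edge",ang(pl((0,76),250),pl((660,121),250)),pl((330,98.5),250))
print("upper edge",ang(pl((0,12),250),pl((665,62),250)))
print("rod",ang(pl((170,128),212),pl((590,154),205)),pl((490,147),207))
print("stem",ang(pl((494,303),207),pl((497,175),207)),"ball",pl((494,303),207))
im=snap("top","t1")
for c in("top","side"):
  if c=="side": snap(c)
  for n in("bolt_ball","bolt_handle","keeper_lip","gate_mid","gate_edge","bolt_nose"):
    for q in pinpoint(n,c)[:2]:
        o,d=ray(c,q["at"]);z=dict(bolt_ball=207,bolt_handle=207,keeper_lip=203,gate_mid=213,gate_edge=127,bolt_nose=203)[n]
        print(c,n,round(q["score"],2),o+d*(z-o[2])/d[2])
E
```

```text
lower edge -0.06636816307274511 [570.42  96.95 250.  ]
upper edge -0.07187054657699295
rod -0.06649866671696483 [611.21  78.31 207.  ]
stem 1.5082107084053413 ball [610.36  22.59 207.  ]
top bolt_ball 0.47 [610.51  25.97 207.  ]
top bolt_handle 0.37 [613.77  44.78 207.  ]
top gate_mid 0.6 [ 463.11 -394.22  213.  ]
side bolt_ball 0.64 [606.56  21.72 207.  ]
side bolt_handle 0.54 [553.36  51.85 207.  ]
side bolt_handle 0.47 [606.    40.13 207.  ]
side keeper_lip 0.56 [675.72  76.98 203.  ]
side gate_edge 0.67 [668.81  94.79 127.  ]
side gate_edge 0.37 [574.03 -39.54 127.  ]
```

```bash
cat >> h.py <<'E'
YAW=-0.067
HINGE=np.array([394.7,106.7])
def rot(y): return (R.from_euler("z",y)*R.from_matrix(np.diag([1,-1,-1.]))).as_rotvec()
GX=np.array([-np.sin(YAW),np.cos(YAW),0]); GY=np.array([-np.cos(YAW),-np.sin(YAW),0])
HANDLE=np.array([611.,44.,207.])
E
python3 - <<'E'
from h import *
np.set_printoptions(precision=2,suppress=True)
p=HANDLE+1.5*GX
move_to(p+[0,0,53],rot(YAW)); set_gripper(40,30); wait(.2)
im=snap("wrist","w2"); s=sense(); print(s["clock"],s["eef_pos"],s["width"])
for n in("bolt_ball","bolt_handle"):
  for q in pinpoint(n,"wrist")[:2]:
    o,d=ray("wrist",q["at"]); print(n,round(q["score"],2),o+d*(207-o[2])/d[2])
cv2.imwrite("pics/c2.png",cv2.resize(im[100:350,150:500,::-1],None,fx=2.2,fy=2.2))
E
```

```text
8.3417 [611.1   45.51 260.  ] 39.992882358217834
bolt_ball 0.89 [613.9   20.23 207.  ]
bolt_handle 0.65 [609.51  44.98 207.  ]
```

View pics/c2.png

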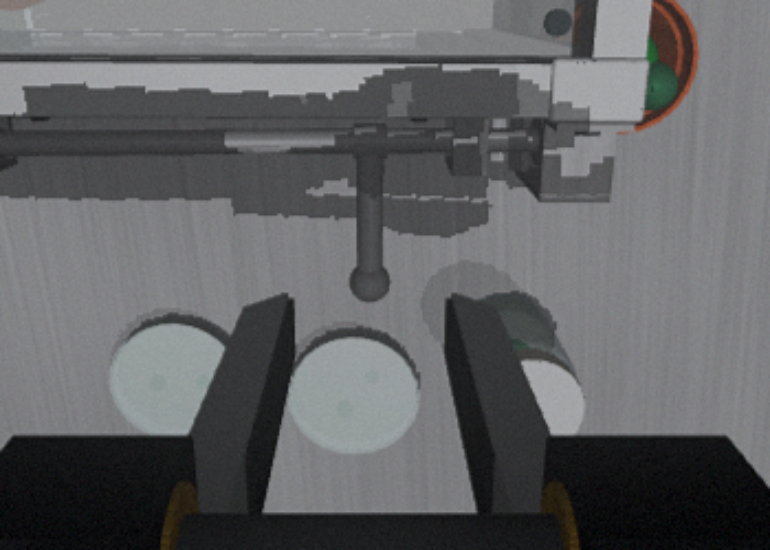

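The stem (x≈369) lies midway between the fingertips (292 and 447), and the gate is level in the picture, so the alignment is good. I'll descend, grip and lift.

```bash
python3 - <<'E'
from h import *
np.set_printoptions(precision=2,suppress=True)
def st(t): s=sense(); print(t,round(s["clock"],2),s["eef_pos"],"F",s["contact_force"],"w",round(s["width"],2))
p=HANDLE+1.5*GX; p[2]=188
st("pre"); print(move_straight(p,max_speed=60,stop_force=8)); st("down")
set_gripper(0,25); wait(.2); st("grip")
q=sense()["eef_pos"]
move_straight(q+[0,0,7],max_speed=25); wait(.2); st("lift")
snap("wrist","w3"); 
im=cv2.imread("pics/w3.png"); cv2.imwrite("pics/c3.png",cv2.resize(im[60:320,150:500],None,fx=2.2,fy=2.2))
E
```

```text
pre 8.44 [611.07  45.49 259.97] F [ 0.91  0.16 -0.79] w 40.2
False
down 9.79 [611.46  45.46 188.6 ] F [ 0.13 -0.05 -0.13] w 39.79
grip 10.73 [611.11  45.51 187.98] F [-0.72 -0.14 -1.15] w 0.32
lift 11.37 [611.    45.53 194.82] F [ 0.69  0.47 -0.85] w 0.09
```

View pics/c3.png

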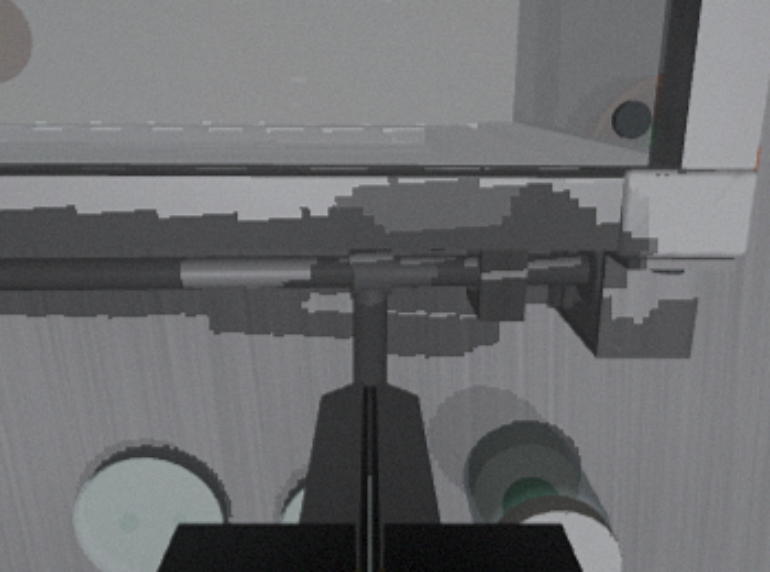

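The fingers closed on nothing (width 0). In the picture the tips lie above the stem at crop (370,388). Tip row and tip width both put the tips about 35 mm short of where the TCP reading says. I'll reopen, descend further under a force guard and look again.

```bash
python3 - <<'E'
from h import *
np.set_printoptions(precision=2,suppress=True)
def st(t): s=sense(); print(t,round(s["clock"],2),s["eef_pos"],"F",s["contact_force"],"w",round(s["width"],2))
set_gripper(40,25); st("open")
p=HANDLE+1.5*GX; p[2]=160
print(move_straight(p,max_speed=60,stop_force=6)); wait(.1); st("down")
im=snap("wrist","w4"); cv2.imwrite("pics/c4.png",cv2.resize(im[60:320,150:500,::-1],None,fx=2.2,fy=2.2))
E
```

```text
open 12.19 [611.11  45.5  194.99] F [-0.98  0.1  -0.45] w 39.6
False
down 13.03 [611.5   45.46 160.61] F [-0.81 -0.45  0.56] w 40.13
```

View pics/c4.png

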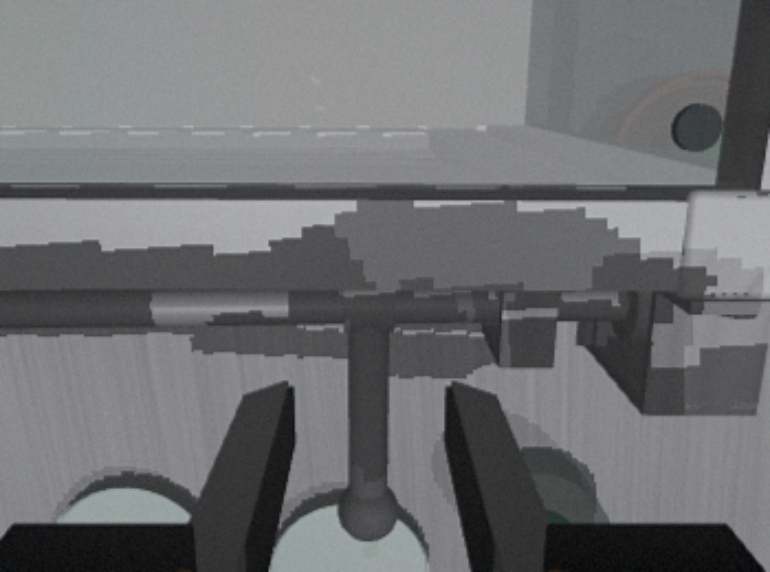

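The stem is about 18 px thick, so its depth is about 185 mm; the tips are at about 190 mm, level with the stem. They need another 11 mm or so of descent. I'll go down, close and check the width.

```bash
python3 - <<'E'
from h import *
np.set_printoptions(precision=2,suppress=True)
def st(t): s=sense(); print(t,round(s["clock"],2),s["eef_pos"],"F",s["contact_force"],"w",round(s["width"],2))
p=HANDLE+1.5*GX; p[2]=149
print(move_straight(p,max_speed=60,stop_force=6)); st("down")
set_gripper(0,30); wait(.15); st("grip")
im=snap("wrist","w5"); cv2.imwrite("pics/c5.png",cv2.resize(im[60:320,150:500,::-1],None,fx=2.2,fy=2.2))
E
```

```text
False
down 13.41 [610.53  45.57 148.11] F [ 0.6  -0.46  0.61] w 40.22
grip 14.16 [611.18  45.49 149.08] F [0.91 0.37 1.18] w 8.88
```

View pics/c5.png

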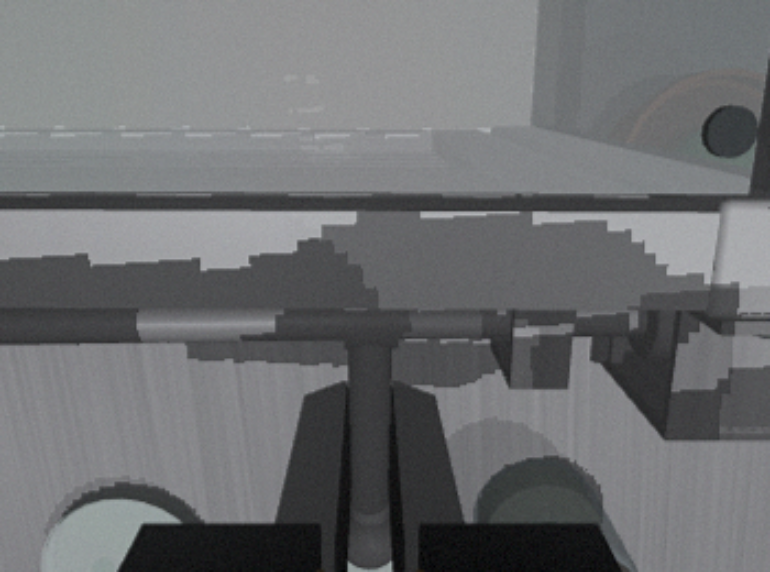

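The fingers now straddle the stem (crop x 347–392) and the width reads 8.9 mm, so it is gripped. Lift and draw.

```bash
python3 - <<'E'
from h import *
np.set_printoptions(precision=2,suppress=True)
def st(t): s=sense(); print(t,round(s["clock"],2),s["eef_pos"],"F",s["contact_force"],"w",round(s["width"],2))
q=np.array([611.,45.5,149.])
print(move_straight(q+[0,0,7],max_speed=20,stop_force=12)); wait(.1); st("lift")
print(move_straight(q+[0,0,7]+12*GY,max_speed=40,stop_force=10)); st("p12")
im=snap("wrist","w6"); cv2.imwrite("pics/c6.png",cv2.resize(im[60:320,150:500,::-1],None,fx=2.2,fy=2.2))
E
```

```text
False
lift 14.81 [610.82  45.5  155.72] F [ 0.43  0.31 -2.91] w 9.18
False
p12 15.26 [598.22  46.45 155.8 ] F [-1.18  1.42 -3.47] w 9.1
```

View pics/c6.png

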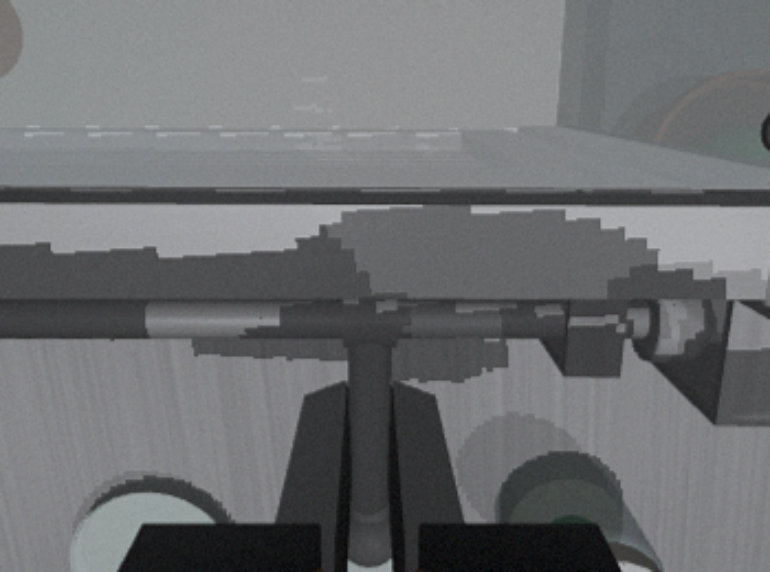

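The nose button now shows at (645,322), coming out of the keeper, with small forces. I'll finish the draw and then swing the gate about the hinge.

```bash
python3 - <<'E'
from h import *
np.set_printoptions(precision=2,suppress=True)
def st(t): s=sense(); print(t,round(s["clock"],2),s["eef_pos"],"F",s["contact_force"],"w",round(s["width"],2))
q=np.array([611.,45.5,156.])
print(move_straight(q+36*GY,max_speed=50,stop_force=12)); wait(.15); st("drawn")
p0=q+36*GY; v=p0-[*HINGE,156]
for th in np.linspace(0,.37,6)[1:]:
    p=np.array([*HINGE,156])+R.from_euler("z",-th).apply(v)
    r=move_straight(p,rot(YAW-th),max_speed=40,stop_force=20); st(f"th {th:.2f} {r}")
    if r: break
wait(.4); st("hold")
im=snap("wrist","w7"); t=snap("top","t7")
cv2.imwrite("pics/c7.png",np.vstack([cv2.resize(im[...,::-1],(480,300)),cv2.resize(t[100:300,130:450,::-1],(480,300))]))
E
```

```text
False
drawn 16.09 [574.89  48.01 155.81] F [-0.44 -0.34 -2.72] w 9.06
th 0.07 False 16.59 [570.12  34.68 155.94] F [-0.7   3.29 -3.05] w 9.46
th 0.15 False 17.09 [564.4   21.76 156.04] F [ 0.35  3.81 -3.24] w 8.82
th 0.22 False 17.59 [557.6    9.47 156.  ] F [-0.41  3.93 -3.11] w 8.9
th 0.30 False 18.09 [550.    -2.33 156.02] F [-0.67  3.99 -2.87] w 9.06
th 0.37 False 18.59 [541.52 -13.52 156.  ] F [ 1.19  2.88 -3.37] w 9.12
hold 18.99 [541.72 -13.31 156.03] F [ 0.63  3.49 -2.47] w 9.16
```

View pics/c7.png

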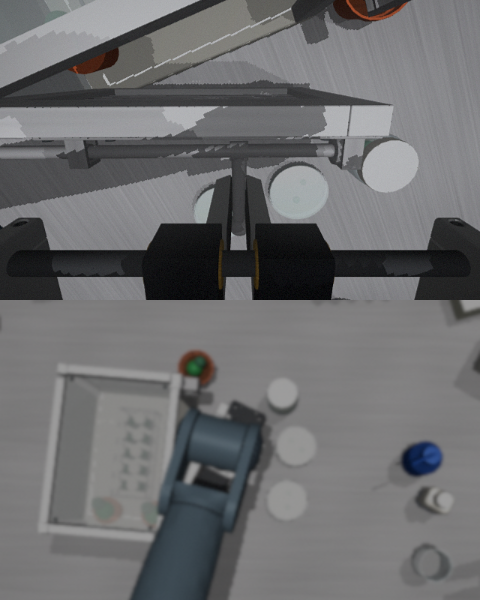

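The wrist picture shows the gate square to the gripper, with the cage frame turned away by about 0.37 rad and the nose drawn back at (325,150). The jar is at the same top-view pixel as at the start (about 319,162). Steady hold, about 3.5 N. Handing in.

```bash
python3 - <<'E'
from h import *
wait(.3); s=sense(); print(s["clock"],s["eef_pos"],s["width"],s["contact_force"],abs(s["qvel"]).max()); print(close_job())
E
```

```text
19.3917 [541.64264911 -13.34188953 155.99643236] 8.741593130911788 [ 0.41377212  3.58407412 -2.57504898] 0.003307484730359944
the job is handed in; nothing more can be done
None
```

The job is handed in at 19.4 s, inside the 32 s limit. The gate stands about 0.37 rad open, roughly 10 cm at its free edge, with the bolt drawn and the gripper still holding the handle. No verdict was reported.

- **What I did:** I gripped the stem, lifted it 7 mm, and drew the bolt 36 mm with the gate shut. I then swung the gate 0.37 rad about its hinge and held it.
- **Last checks:**
  - The finger width is about 9 mm, so the stem is gripped, and the fingers hold about 3.5 N against the gate's springs.
  - The arm is still.
  - In the wrist picture the gate is square to the gripper and the nose is out of the keeper.
  - The jar is at the same top-view pixel as at the start. The other bystanders I judged by eye only, and they look unmoved.
- **What went wrong:** The first grasp closed on nothing. The pictures showed the fingertips about 37 mm short of the reported TCP, so I gripped 39 mm lower by the TCP reading and the second grasp held. I did not find the cause.
- **Not measured:** The gate angle and bolt slide come from the commanded motion and the pictures, as there was no joint reading to check against.

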